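Open a left-hand threaded centrifuge rotor lid and lay it on the mat

TASK

Open the centrifuge rotor that stands on its bench stand: its lid has a left-hand thread, as the engraved arrow shows, so turn the knob clockwise, letting the lid climb as it unscrews and never straining the thread, until the lid's engraved line has come round to the engraved mark on the rotor and the lid is free. Then lift the lid off the spindle and lay it gently, flat and knob up, wholly on the round dark grey mat. Leave everything else on the bench where it is.

Things in the scene. Friction and masses are not known exactly. Their poses are not given: they have to be found in the camera images.
- lid_knob (a point): Round knurled aluminium knob, 37 mm across, in the middle of a loose round aluminium lid 121 mm across (lid 0.24 kg). The point is on the axis, 26 mm above the lid's flat underside; the knob's top is 16 mm above the point, the lid's upper face 19 mm below it. z points up along the axis, x towards the lid's engraved line. Round the knob an engraved arrow runs clockwise: the way to unscrew.
- lid_line (a point): Outer end of the straight engraved line on the lid's upper face, a dark radial groove 3 mm wide that runs to the rim; the point is 55 mm from the lid's axis. It turns with the lid.
- rotor: Aluminium centrifuge rotor, 136 mm across, fixed on a black bench stand; origin on its axis at the bench top, z up. Rim 80 mm high, with a springy rubber seal under the lid. From its centre a spindle with a coarse left-hand thread rises to 99 mm. The lid starts screwed on hand-tight; turned clockwise by 2.2 to 2.6 rad it climbs 6 to 9 mm and runs off the thread. Anticlockwise tightens.
- rotor_mark (a point): The engraved mark on the rotor: a dark groove 3 mm wide on its sloping shoulder just outside the lid, with a dot below it on the side; 65 mm from the axis. When the lid's line has come round clockwise to this mark (or is past it) the thread has run out and the lid lifts off freely; before that it is held.
- mat_top (a point): Round dark grey rubber mat, 166 mm across and 4 mm thick, fixed flat on the bench; the point is the centre of its upper face. The lid's underside lies at this height when it is laid down.
Mind the look-alikes: they are no part of the job. Leave any pink look-alike of the rotor alone.

How it is judged:
By the outcome, as a careful person would: the job done as asked, in the order asked, and still so for the second after the job is handed in, with the robot touching nothing.
It also fails if it takes over 62 s, if anything falls off the work surface, if the arm or the gripper's body presses on something with over 40 N, if the wrist force passes 120 N, or if a joint passes its speed limit or range.

ROBOT

A 6-joint arm with a two-finger parallel gripper is mounted at the origin on the work surface. World frame = base frame: x ahead of the robot, y to its left, z up, the work surface at z = 0. Lengths are in mm, angles in rad, forces in N, time in s.
With the tool pointing down it reaches from about 350 to 775 mm from the base axis. Payload 7.3 kg.
Tool frame: the origin (TCP) lies at the very end of the fingers, on their centre line; the grasp point (between the pads) lies 19 mm behind it (bot.grasp_offset is the distance from the TCP to the grasp point, in mm); z points along the fingers, y is the direction in which the jaws open and shut (so a half turn about z gives the same grasp; the last joint's range is limited). The gripper opens to 92 mm and grips with 3 to 60 N. Pads are 19 mm wide; open, the fingers measure 130 mm over their backs; the gripper's body (75 mm by 190 mm) begins 47 mm behind the grasp point.
Start: joints at [1.115, 0.342, 1.524, -0, 1.275, -0.146], TCP at [160.041, 500.032, 226.741] pointing down, gripper open.
Joint ranges: [-2.53, 2.53], [-0.77, 2.02], [0.04, 2.7], [-1, 4.14], [0.28, 2.66], [-3.11, 3.11]. Speed limits (rad/s): [2.57, 2.57, 3.14, 3.14, 3.14, 3.14].

INTERFACE

Orientations are given as [roll, pitch, yaw] about the fixed x, y, z axes, in that order (R = Rz(yaw) Ry(pitch) Rx(roll)).
In Python, from plant import bot gives the robot as it stands.
- The arm moves only by the tool servo_tool, never from a script. Its arguments are lists of equal length, an entry for each row: "angular": the turn, a rotation vector about the world's x, y, z in degrees, a list of three; "slide": the shift along the world's x, y, z in mm, a list of three; "grip": the opening, from -1 (shut) to 1 (fully open), so that 0 is half open. In form: {"angular": [[ax, ay, az], ...], "slide": [[dx, dy, dz], ...], "grip": [grip, ...]}. A call has 1 to 10 rows; each row is the pose to reach, as a shift and turn from the pose commanded when the call began; what a row does not reach only later rows make up. A row lasts 1/12 s, in which the tool goes at most 41.7 mm and 7.16 degrees, less where a joint would pass 70% of its speed; a pose out of reach is approached as far as the arm can. A call with a gripper value outside its range is refused whole. The fingers move at their own pace and stop on an object; the grip force is fixed at half the most. Time passes only in rows, so rows that repeat a pose let the fingers close. It gives the time, the measured TCP pose, the force and the opening at its end, in the units of the state.
- bot.get_obs(): the state, without advancing time (a new reading comes with each control period).
- bot.capture(name): name is "scene" or "top" or "wrist"; returns a dict with "img" (480x640x3 uint8, blue, green, red), "range_z" (480x640 float32, mm along the optical axis (not along the pixel's ray), 0 where there is no reading), "fov_y" (degrees; the focal length in pixels is half the picture's height over the tangent of half this angle, whatever the lens; pixels are square), "cx", "cy" (the principal point, pixels), "R" (3x3) and "t" (3): a world point X has camera coordinates R X + t; the wrist camera has in their place "T_tool_cam" (4x4, takes a point from camera to tool coordinates, whose origin is the TCP and whose axes are the flange's). Camera axes: x right, y down, z forward; pixel columns grow to the right and rows downward; lengths in mm; the calibration is good to about 2 mm. A picture is of the moment at which its call begins: read the wrist's pose just before it.
- bot.close_job(): hands the job in, once; it reports no verdict.
The state is a dict: "time": time; "joint_positions": joint angles; "dq": joint speeds; "tau": joint torques, N m; "tool_pos": TCP position; "tcp_rot": TCP orientation; "contact_force": force on the tool from outside, world axes, zero at the start; "moment": the same for the moment, N m; "grip_width": finger opening in mm.
Only numpy, scipy, OpenCV 4.12 (cv2) and the standard library are available. Lean on these libraries where they do the work, as an engineer would, in place of code of your own. Each camera call takes 0.05 s, during which the arm holds its last target.

## Working session

There is one attempt and no reset: what is moved stays moved. The work goes in short steps, Python scripts to look and compute and a tool call to move; the robot and the scene stay as the last step left them, time stands still between calls to the robot, and variables do not carry over. Pictures are saved under pics/ and viewed, and the job is handed in when it is done.

Besides the shell and the picture viewer there is one more tool, called after "Request:" as a command line: name --argument value ..., lists and objects as JSON in quotes. servo_tool: Moves the arm, as the interface text tells. Its arguments: {"type":"object","properties":{"angular":{"type":"array","items":{"type":"array","items":{"type":"number"}}},"slide":{"type":"array","items":{"type":"array","items":{"type":"number"}}},"grip":{"type":"array","items":{"type":"number"}}},"required":["angular","slide","grip"]}

```bash
ls; mkdir -p pics; python3 - <<'E'
from plant import bot
import cv2
o=bot.get_obs(); print(o)
for n in ["scene","top","wrist"]:
    c=bot.capture(n); cv2.imwrite(f"pics/{n}0.png",c["img"])
    print(n,{k:v for k,v in c.items() if k not in("img","range_z")})
E
```

```text
pics
{'time': 0.0, 'joint_positions': array([ 1.11500412e+00,  3.42730001e-01,  1.52504107e+00,  5.62362192e-05,
        1.27539550e+00, -1.45965329e-01]), 'dq': array([ 0.0013531 , -0.00023169,  0.00018468,  0.00017188,  0.00011952,
        0.00232977]), 'tau': array([ 1.91674453e-04, -4.31238377e+01, -2.44217777e+01,  7.17640459e-02,
        5.60030504e-02, -1.17391501e-04]), 'tool_pos': array([159.82942895, 499.64350806, 226.03279507]), 'tcp_rot': array([-3.14004329e+00, -2.82125115e-04,  2.83174915e+00]), 'contact_force': array([-0.37887156,  0.3457533 , -0.56500329]), 'moment': array([-0.0210551 ,  0.02664265, -0.04967638]), 'grip_width': 91.92025420438458}
scene {'fov_y': 56.10774700158565, 'cx': 318.8418584022112, 'cy': 242.95637280944746, 'R': array([[-0.30117881,  0.95346558,  0.01395397],
       [ 0.55144224,  0.18608955, -0.81319255],
       [-0.7779478 , -0.23722156, -0.58182743]]), 't': array([  67.76686511, -156.53107026, 1387.86888885])}
top {'fov_y': 51.140478461130854, 'cx': 314.9753181691049, 'cy': 244.09466820302274, 'R': array([[-0.0010115 , -0.99989921, -0.01416177],
       [-0.99415067,  0.00253492, -0.10797233],
       [ 0.10799735,  0.01396972, -0.99405303]]), 't': array([ 75.90208248, 446.78813615, 944.61809953])}
wrist {'fov_y': 66.62343047801326, 'cx': 319.24342354229884, 'cy': 234.64178263248954, 'T_tool_cam': array([[ 2.41085112e-04, -9.63864968e-01, -2.66391188e-01,
         7.14877505e+01],
       [ 9.99999970e-01,  2.20675123e-04,  1.06550388e-04,
         1.31416632e+00],
       [-4.39142780e-05, -2.66391205e-01,  9.63864992e-01,
        -1.58718998e+02],
       [ 0.00000000e+00,  0.00000000e+00,  0.00000000e+00,
         1.00000000e+00]])}
```

View pics/scene0.png

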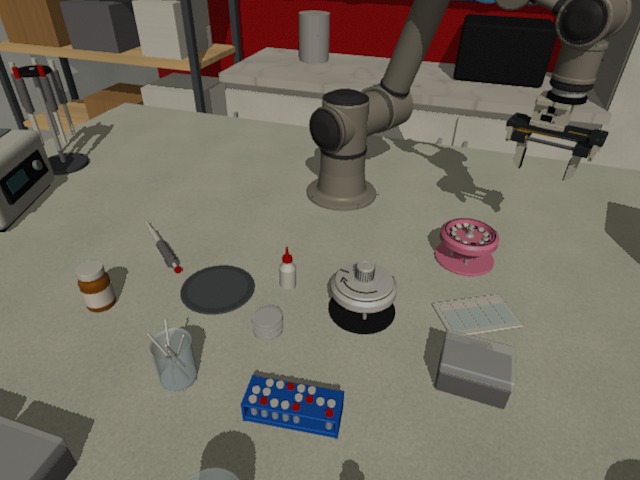

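View pics/top0.png

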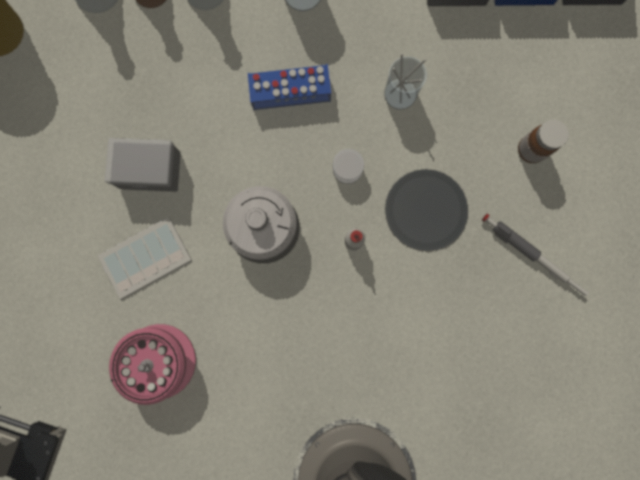

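View pics/wrist0.png

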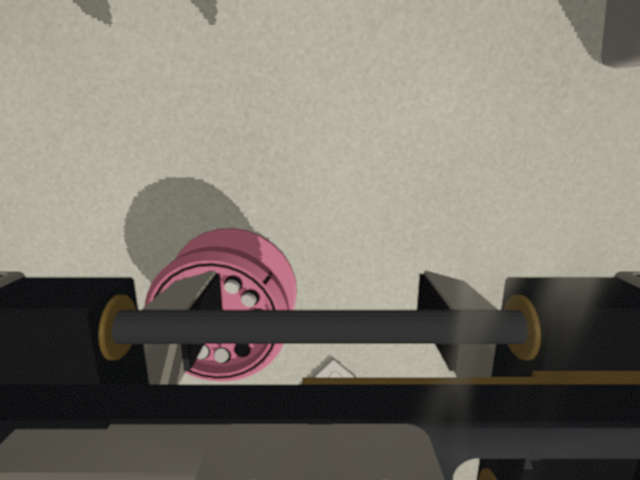

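The top view shows the rotor and lid at (260,222), with the lid line near (283,227), the mat at (427,210) and the pink decoy at (150,365). Next I'll measure them.

```bash
cat > h.py <<'E'
import numpy as np, cv2
def K(c):
    f=240/np.tan(np.radians(c["fov_y"]/2)); return f,c["cx"],c["cy"]
def ray(c,u,v,z,R=None,t=None):
    R=c["R"] if R is None else R; t=c["t"] if t is None else t
    f,cx,cy=K(c); o=-R.T@t; d=R.T@np.array([(u-cx)/f,(v-cy)/f,1]); return o+d*(z-o[2])/d[2]
def proj(c,X,R=None,t=None):
    R=c["R"] if R is None else R; t=c["t"] if t is None else t
    f,cx,cy=K(c); p=R@np.array(X,float)+t; return np.array([cx+f*p[0]/p[2],cy+f*p[1]/p[2]])
def wristRt(c,o):
    from scipy.spatial.transform import Rotation as Ro
    T=np.eye(4); T[:3,:3]=Ro.from_euler('xyz',o["tcp_rot"]).as_matrix(); T[:3,3]=o["tool_pos"]
    W=np.linalg.inv(T@c["T_tool_cam"]); return W[:3,:3],W[:3,3]
def cloud(c,R=None,t=None):
    R=c["R"] if R is None else R; t=c["t"] if t is None else t
    f,cx,cy=K(c); v,u=np.mgrid[:480,:640]; z=c["range_z"].astype(float)
    P=np.stack([(u-cx)/f*z,(v-cy)/f*z,z],-1); return (P-t)@R
E
python3 - <<'E'
from plant import bot
from h import *
c=bot.capture("top"); P=cloud(c)
np.save("top0.npy",P)
im=c["img"]
g=cv2.cvtColor(im,cv2.COLOR_BGR2GRAY)
# mat
m=(g<75).astype(np.uint8); m[:, :370]=0; m[:150]=0;m[270:]=0;m[:,480:]=0
cs,_=cv2.findContours(m,cv2.RETR_EXTERNAL,cv2.CHAIN_APPROX_NONE); k=max(cs,key=cv2.contourArea)
pts=np.array([ray(c,u,v,4)[:2] for u,v in k[:,0]],np.float32)
print("mat",cv2.minEnclosingCircle(pts),pts.mean(0), 'z',np.median(P[200:220,415:440,2]))
# heights around rotor
reg=P[180:275,215:305]; Z=reg[...,2]
for a in range(60,140,5): print(a,((Z>a)&(Z<a+5)).sum(),end='; ')
print()
for lo,hi in((80,92),(100,135)):
    s=(Z>lo)&(Z<hi); q=reg[s]; 
    if len(q)>3: print(lo,hi,s.sum(),q.mean(0),np.median(q[:,2]),cv2.minEnclosingCircle(q[:,:2].astype(np.float32)))
cv2.imwrite("pics/lidtop.png",cv2.resize(im[180:275,210:310],None,fx=6,fy=6,interpolation=cv2.INTER_CUBIC))
s=bot.capture("scene"); cv2.imwrite("pics/lidscene.png",cv2.resize(s["img"][250:340,310:415],None,fx=7,fy=6.5,interpolation=cv2.INTER_CUBIC))
Q=cloud(s); 
s2=(Q[...,2]>100)&(Q[...,2]<135); s2[:250]=0;s2[340:]=0;s2[:,:310]=0;s2[:,415:]=0
print(s2.sum(),Q[s2].mean(0),Q[s2].max(0))
E
```

```text
mat ((517.4735107421875, -145.52964782714844), 79.54429626464844) [ 517.1602 -145.7095] z 2.613715822482602
60 18; 65 36; 70 324; 75 416; 80 775; 85 2144; 90 92; 95 7; 100 16; 105 6; 110 16; 115 64; 120 288; 125 12; 130 0; 135 0; 
80 92 2995 [480.97425486 177.95273146  86.15609491] 86.19065650997327 ((481.5050354003906, 178.6372528076172), 62.44151306152344)
100 135 402 [481.13649078 177.73683542 120.37665618] 121.62335351833306 ((482.5543518066406, 178.63287353515625), 19.243967056274414)
341 [491.90364328 177.65046536 117.819679  ] [505.12853277 195.53030818 127.08438062]
```

```bash
ls pics
```

```text
lidscene.png
lidtop.png
scene0.png
top0.png
wrist0.png
```

View pics/lidtop.png

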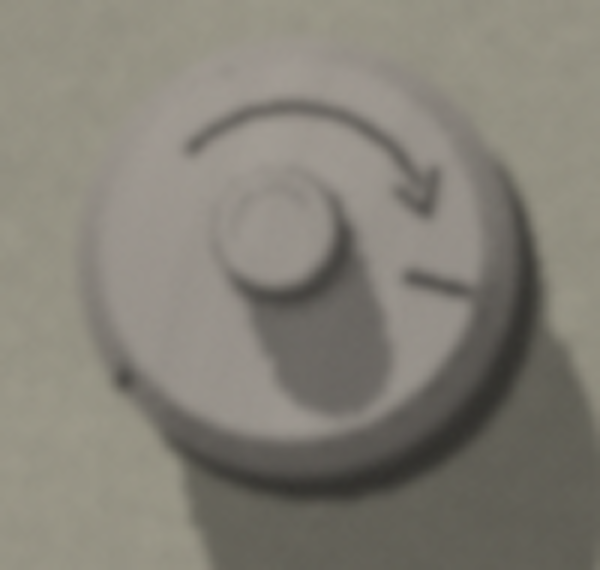

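View pics/lidscene.png

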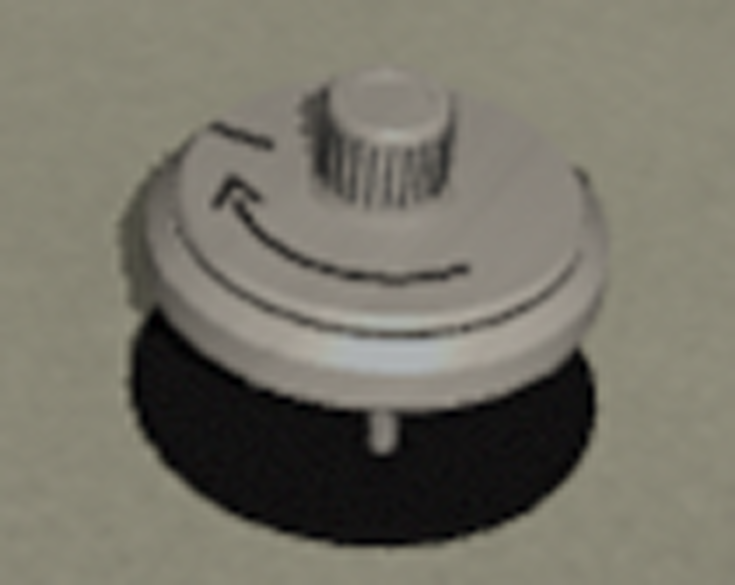

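```bash
python3 - <<'E'
from plant import bot
from h import *
c=bot.capture("top"); s=bot.capture("scene")
C=np.array([481.5,178.3])
L=ray(c,210+470/6,180+293/6,87)[:2]; Li=ray(c,210+408/6,180+275/6,87)[:2]; M=ray(c,210+122/6,180+380/6,77)[:2]
for n,p in(("line",L),("linein",Li),("mark",M)): d=p-C; print(n,p,np.hypot(*d),np.degrees(np.arctan2(d[1],d[0])))
# scene: line outer at (212,125)/(7,6.5)
S=ray(s,310+212/7,250+125/6.5,87)[:2]; d=S-C; print("scene line",S,np.hypot(*d),np.degrees(np.arctan2(d[1],d[0])))
# knob top ellipse centre in scene (388,98)
print("scene knobtop",ray(s,310+390/7,250+98/6.5,122), "top knobtop",ray(c,210+280/6,180+230/6,122))
# scene mat
g=cv2.cvtColor(s["img"],cv2.COLOR_BGR2GRAY); m=(g<75).astype(np.uint8); m[:255]=0;m[325:]=0;m[:,:170]=0;m[:,265:]=0
cs,_=cv2.findContours(m,cv2.RETR_EXTERNAL,cv2.CHAIN_APPROX_NONE); k=max(cs,key=cv2.contourArea)
pts=np.array([ray(s,u,v,4)[:2] for u,v in k[:,0]],np.float32); print("mat scene",cv2.minEnclosingCircle(pts))
P=cloud(c)
for n,(u0,u1,v0,v1) in dict(bottle=(340,372,225,255),box=(330,368,148,186),cup=(383,425,50,110),pill=(515,570,118,165),tool=(480,590,210,300),rack=(245,335,65,110),pink=(105,200,320,405)).items():
    q=P[v0:v1,u0:u1].reshape(-1,3); q=q[q[:,2]>12]; print(n,len(q),q.min(0) if len(q) else'',q.max(0)if len(q) else'')
Q=cloud(s)
for n,(u0,u1,v0,v1) in dict(bottle=(275,300,243,292),box=(250,286,303,340),pill=(75,118,258,312)).items():
    q=Q[v0:v1,u0:u1].reshape(-1,3); q=q[q[:,2]>12]; print('sc',n,len(q),q.min(0) if len(q) else'',q.max(0)if len(q) else'')
print(bot.get_obs()["time"])
E
```

```text
line [468.14366065 122.56538543] 57.312643131082986 -103.47632222468887
linein [473.70042956 141.38079933] 37.7340784562537 -101.92893490225508
mark [443.04260672 229.48816123] 64.02498690404798 126.91734320960381
scene line [470.24534967 123.24515447] 56.193444191082214 -101.55356972567854
scene knobtop [483.71762544 177.99951868 122.        ] top knobtop [481.96627439 175.75312304 122.        ]
mat scene ((521.5692749023438, -145.01730346679688), 82.34963989257812)
bottle 353 [342.2352492  -17.40263258  12.36636827] [472.82002425  61.56580833 988.31614585]
box 863 [342.2352492  -18.0414995   12.05738045] [630.6590444   61.56580833 988.31614585]
cup 1492 [ 342.2352492  -130.53290743   12.05970072] [792.43153333  61.56580833 988.31614585]
pill 1426 [ 342.2352492  -384.61185196   12.13256315] [667.09229303  61.56580833 988.31614585]
tool 1195 [ 342.2352492  -446.04131289   12.00066198] [506.0950764   61.56580833 988.31614585]
rack 2572 [342.2352492   44.64993127  12.00864278] [802.06226551 208.77050001 988.31614585]
pink 4733 [155.06834575  61.56580833  12.22639702] [342.2352492  446.61999521 988.31614585]
sc bottle 481 [447.63426684 -19.83625026  12.07023347] [1186.4173312   293.74784964  679.26467129]
sc box 875 [571.7511021  -21.21422015  12.01087292] [1186.4173312   293.74784964  679.26467129]
sc pill 1437 [ 614.83263296 -387.22082932   12.01757998] [1186.4173312   293.74784964  679.26467129]
0.35
```

Request:
servo_tool --angular '[[0,0,4],[0,0,8],[0,0,12],[0,0,16],[0,0,20],[0,0,24],[0,0,28],[0,0,32],[0,0,36],[0,0,40]]' --slide '[[10,-10,0],[30,-30,0],[55,-55,0],[80,-80,0],[105,-105,0],[130,-130,0],[155,-155,0],[180,-180,0],[205,-205,0],[225,-225,0]]' --grip '[1,1,1,1,1,1,1,1,1,1]'

```text
time: 1.18
tool_pos: [386.5, 273.1, 226.9]
tcp_rot: [-3.141, 0.001, -2.751]
contact_force: [0.3, 0.3, -0.5]
grip_width: 91.8
```

Request:
servo_tool --angular '[[0,0,0],[0,0,0],[0,0,0],[0,0,0],[0,0,0],[0,0,0],[0,0,0],[0,0,0]]' --slide '[[25,-25,0],[50,-50,0],[70,-70,0],[85,-85,0],[93,-93,0],[97,-97,0],[97,-97,0],[97,-97,0]]' --grip '[1,1,1,1,1,1,1,1]'

```text
time: 1.85
tool_pos: [481.4, 178.7, 226.7]
tcp_rot: [3.141, -0.001, -2.753]
contact_force: [0.4, -0.2, 0.5]
grip_width: 91.6
```

```bash
python3 - <<'E'
from plant import bot
from h import *
o=bot.get_obs(); c=bot.capture("wrist"); R,t=wristRt(c,o)
print(o["time"],o["joint_positions"].round(3),o["tool_pos"],o["tcp_rot"],o["contact_force"])
im=c["img"].copy(); cv2.imwrite("pics/w1.png",im)
for X in ([482,178,122],[482,178,87]): print(proj(c,X,R,t))
P=cloud(c,R,t); np.savez("w1.npz",P=P,R=R,t=t)
ok=np.hypot(P[...,0]-482,P[...,1]-178)<75
Z=P[...,2]
for lo,hi in((78,95),(112,128)):
    s=ok&(Z>lo)&(Z<hi); q=P[s]; print(lo,hi,s.sum())
    if s.sum()>5: print(q.mean(0),np.median(q[:,2]),cv2.minEnclosingCircle(q[:,:2].astype(np.float32)))
E
```

```text
1.85 [ 2.060e-01  3.210e-01  1.555e+00  1.000e-03  1.266e+00 -1.754e+00] [481.38210689 178.66305082 226.65881342] [ 3.14097199e+00 -5.05696894e-04 -2.75289430e+00] [ 0.4349857  -0.16972155  0.49868718]
[316.74893401 232.38423473]
[317.0217775  221.55192474]
78 95 14594
[478.07468115 175.81310834  87.60271883] 88.21131526212305 ((483.5796813964844, 177.8719024658203), 64.92094421386719)
112 128 2030
[482.49253005 177.52002355 123.47562626] 123.92196122869896 ((483.9565124511719, 177.98471069335938), 19.278226852416992)
```

View pics/w1.png

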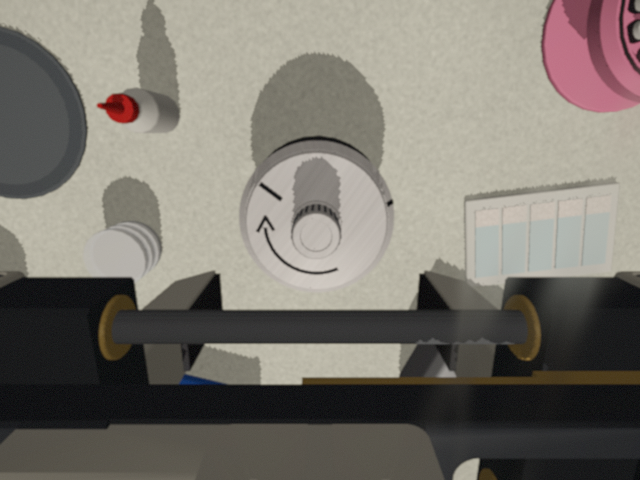

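```bash
python3 - <<'E'
from plant import bot
from h import *
d=np.load("w1.npz"); R,t=d["R"],d["t"]
c=bot.capture("wrist"); im=c["img"]
cv2.imwrite("pics/w1z.png",cv2.resize(im[130:300,230:405],None,fx=3.4,fy=3.4,interpolation=cv2.INTER_CUBIC))
g=cv2.GaussianBlur(cv2.cvtColor(im,cv2.COLOR_BGR2GRAY),(3,3),0)
r=cv2.HoughCircles(g[205:262,285:350],cv2.HOUGH_GRADIENT,1,10,param1=80,param2=10,minRadius=12,maxRadius=28)
print(None if r is None else r[0][:4]+np.array([285,205,0]))
for q in (r[0][:4] if r is not None else []): print(ray(c,q[0]+285,q[1]+205,122.5,R,t))
C=np.array([482.5,178])
for n,u,v,z in(("line",260.5,184,87),("linein",280,198,87),("mark",391,202.5,77)):
    p=ray(c,u,v,z,R,t)[:2]-C; print(n,np.hypot(*p),np.degrees(np.arctan2(p[1],p[0])))
E
```

```text
[[315.5        236.5         23.        ]
 [313.5        226.5         21.79999924]
 [323.5        225.5         16.29999924]]
[485.17963929 178.29126592 122.5       ]
[478.60087787 174.01367187 122.5       ]
[475.07990788 180.58915689 122.5       ]
line 55.9280821417113 -102.55623126404772
linein 36.546338051624126 -101.6750630758727
mark 65.13364950687051 125.44012525483375
```

View pics/w1z.png

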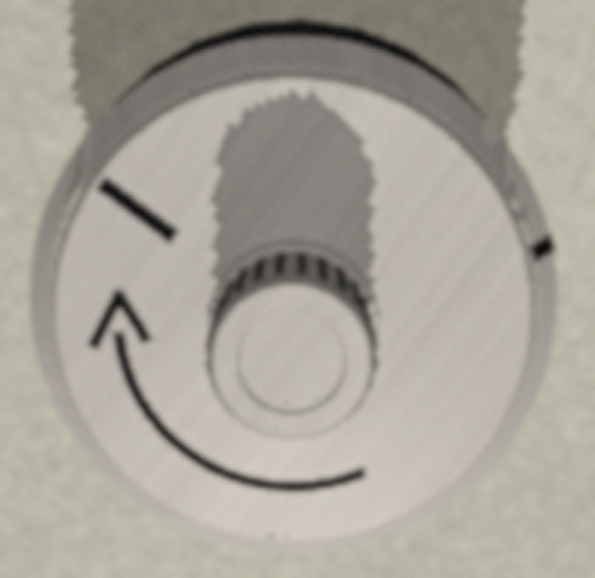

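The wrist view shows the knob top at px (316,236), which is about (484,178). The line is at -102.5° and the mark at 125.5°, so the lid needs about 132° clockwise (2.3 rad), as stated. I'll descend now.

Request:
servo_tool --angular '[[0,0,0],[0,0,0],[0,0,0],[0,0,0],[0,0,0],[0,0,0],[0,0,0],[0,0,0],[0,0,0],[0,0,0]]' --slide '[[1,0,-15],[1,0,-40],[1,0,-65],[1,0,-85],[1,0,-100],[1,0,-112],[1,0,-120],[1,0,-127],[1,0,-131],[1,0,-132]]' --grip '[1,1,1,1,1,1,1,1,1,1]'

```text
time: 2.78
tool_pos: [482.8, 178.3, 94.5]
tcp_rot: [3.141, -0.0, -2.753]
contact_force: [0.3, 0.3, 0.2]
grip_width: 92.0
```

Request:
servo_tool --angular '[[0,0,0],[0,0,0],[0,0,0],[0,0,0],[0,0,0],[0,0,0],[0,0,0],[0,0,0]]' --slide '[[0,0,0],[0,0,0],[0,0,0],[0,0,0],[0,0,0],[0,0,0],[0,0,0],[0,0,0]]' --grip '[0.6,0.3,0,-0.3,-0.6,-0.6,-0.6,-0.6]'

```text
time: 3.45
tool_pos: [483.1, 178.0, 94.8]
tcp_rot: [3.142, 0.0, -2.753]
contact_force: [0.0, -0.1, -0.7]
grip_width: 43.3
```

```bash
python3 - <<'E'
from plant import bot
import cv2
o=bot.get_obs(); print({k:o[k] for k in o if k not in("dq",)})
cv2.imwrite("pics/w2.png",bot.capture("wrist")["img"])
E
```

```text
{'time': 3.45, 'joint_positions': array([ 2.04083890e-01,  4.70950142e-01,  1.72956257e+00,  1.22489708e-04,
        9.41014121e-01, -1.75511860e+00]), 'tau': array([-1.09909070e-03, -4.47875690e+01, -1.95142579e+01, -4.11430292e-02,
        7.36759161e-02,  1.07115538e-04]), 'tool_pos': array([483.05092376, 178.02605195,  94.7794488 ]), 'tcp_rot': array([ 3.14150740e+00,  8.28451366e-05, -2.75325863e+00]), 'contact_force': array([ 0.04322325, -0.14403028, -0.71670769]), 'moment': array([0.08072136, 0.03450628, 0.00439178]), 'grip_width': 43.25574062453967}
```

View pics/w2.png

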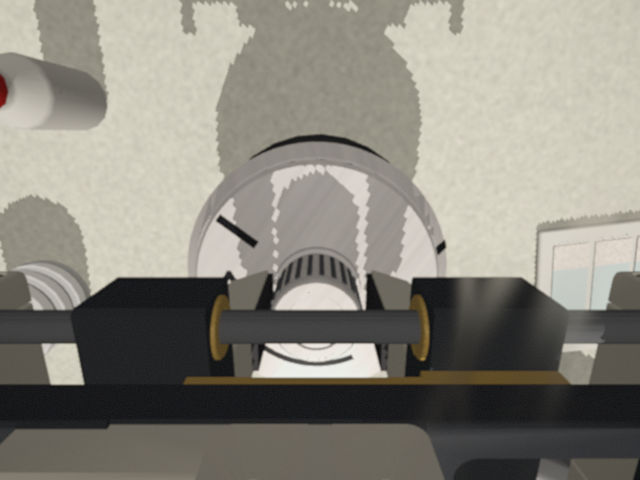

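The fingers straddle the knob evenly and are still closing, and both the line (237,232) and the mark (441,246) are visible. I'll close fully.

Request:
servo_tool --angular '[[0,0,0],[0,0,0],[0,0,0],[0,0,0],[0,0,0],[0,0,0],[0,0,0],[0,0,0]]' --slide '[[0,0,0],[0,0,0],[0,0,0],[0,0,0],[0,0,0],[0,0,0],[0,0,0],[0,0,0]]' --grip '[-1,-1,-1,-1,-1,-1,-1,-1]'

```text
time: 4.17
tool_pos: [483.2, 177.7, 94.8]
tcp_rot: [-3.141, 0.0, -2.753]
contact_force: [1.4, -4.7, -0.6]
grip_width: 36.4
```

```bash
python3 - <<'E'
from plant import bot
o=bot.get_obs(); print({k:o[k].round(2) if hasattr(o[k],'round') else o[k] for k in ("tool_pos","contact_force","moment","grip_width")})
E
```

```text
{'tool_pos': array([483.24, 177.7 ,  94.76]), 'contact_force': array([ 1.39, -4.67, -0.57]), 'moment': array([-0.74, -0.25, -0.1 ]), 'grip_width': 36.39449202119606}
```

Request:
servo_tool --angular '[[0,0,0],[0,0,-2],[0,0,-4],[0,0,-6],[0,0,-8],[0,0,-10],[0,0,-12],[0,0,-14],[0,0,-15],[0,0,-15]]' --slide '[[0.2,-0.4,0],[0.2,-0.4,0.1],[0.2,-0.4,0.2],[0.2,-0.4,0.3],[0.2,-0.4,0.4],[0.2,-0.4,0.5],[0.2,-0.4,0.6],[0.2,-0.4,0.7],[0.2,-0.4,0.8],[0.2,-0.4,0.8]]' --grip '[-1,-1,-1,-1,-1,-1,-1,-1,-1,-1]'

```text
time: 5.0
tool_pos: [482.9, 178.1, 95.3]
tcp_rot: [3.141, -0.001, -3.015]
contact_force: [0.9, -0.1, -3.1]
grip_width: 36.5
```

```bash
python3 - <<'E'
from plant import bot
import cv2
o=bot.get_obs(); print({k:o[k].round(2) if hasattr(o[k],'round') else o[k] for k in ("tool_pos","tcp_rot","contact_force","moment","grip_width")})
cv2.imwrite("pics/w3.png",bot.capture("wrist")["img"])
E
```

```text
{'tool_pos': array([482.87, 178.12,  95.3 ]), 'tcp_rot': array([ 3.14, -0.  , -3.02]), 'contact_force': array([ 0.91, -0.1 , -3.14]), 'moment': array([ 0.18, -0.07, -0.01]), 'grip_width': 36.45361558066674}
```

View pics/w3.png

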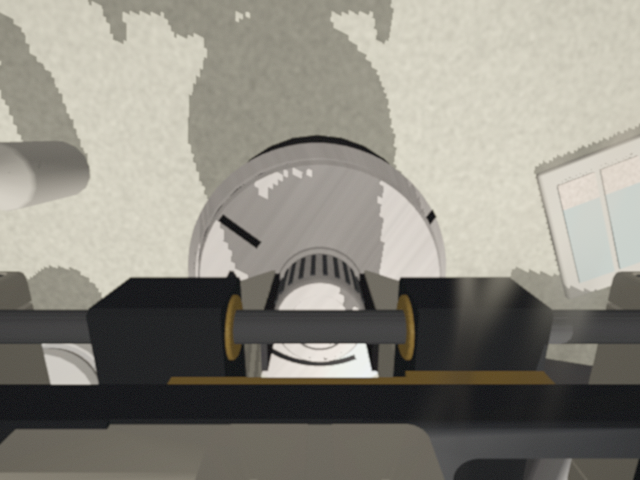

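The line stays put in the tool frame (240,232) and the mark has moved, so the lid is turning without slip. I'll continue.

Request:
servo_tool --angular '[[0,0,-3],[0,0,-6],[0,0,-9],[0,0,-12],[0,0,-15],[0,0,-18],[0,0,-21],[0,0,-24],[0,0,-27],[0,0,-30]]' --slide '[[0,0,0.1],[0,0,0.2],[0,0,0.4],[0,0,0.5],[0,0,0.6],[0,0,0.8],[0,0,0.9],[0,0,1.0],[0,0,1.2],[0,0,1.3]]' --grip '[-1,-1,-1,-1,-1,-1,-1,-1,-1,-1]'

```text
time: 5.88
tool_pos: [482.8, 177.8, 96.6]
tcp_rot: [-3.142, -0.001, 2.743]
contact_force: [0.7, -0.2, -2.2]
grip_width: 36.8
```

```bash
cat > st.py <<'E'
from plant import bot
o=bot.get_obs(); print({k:o[k].round(2) if hasattr(o[k],'round') else o[k] for k in ("time","joint_positions","tool_pos","tcp_rot","contact_force","moment","grip_width")})
E
python3 st.py
```

```text
{'time': 5.8833, 'joint_positions': array([ 0.2 ,  0.47,  1.73,  0.  ,  0.95, -0.97]), 'tool_pos': array([482.78, 177.84,  96.6 ]), 'tcp_rot': array([-3.14, -0.  ,  2.74]), 'contact_force': array([ 0.67, -0.21, -2.21]), 'moment': array([-0.02,  0.02, -0.01]), 'grip_width': 36.7594900908153}
```

Request:
servo_tool --angular '[[0,0,-3.5],[0,0,-7],[0,0,-10.5],[0,0,-14],[0,0,-17.5],[0,0,-21],[0,0,-24.5],[0,0,-28],[0,0,-31.5],[0,0,-35]]' --slide '[[0,0,0.2],[0,0,0.3],[0,0,0.5],[0,0,0.7],[0,0,0.9],[0,0,1.0],[0,0,1.2],[0,0,1.4],[0,0,1.5],[0,0,1.7]]' --grip '[-1,-1,-1,-1,-1,-1,-1,-1,-1,-1]'

```text
time: 6.72
tool_pos: [483.0, 177.8, 98.4]
tcp_rot: [-3.141, -0.001, 2.131]
contact_force: [0.5, -0.1, -1.9]
grip_width: 36.8
```

```bash
python3 st.py; python3 - <<'E'
from plant import bot
import cv2
cv2.imwrite("pics/w4.png",bot.capture("wrist")["img"])
E
```

```text
{'time': 6.7167, 'joint_positions': array([ 0.2 ,  0.47,  1.73,  0.  ,  0.95, -0.36]), 'tool_pos': array([483.01, 177.83,  98.39]), 'tcp_rot': array([-3.14, -0.  ,  2.13]), 'contact_force': array([ 0.55, -0.05, -1.9 ]), 'moment': array([-0.12, -0.09, -0.02]), 'grip_width': 36.79072162661949}
```

View pics/w4.png

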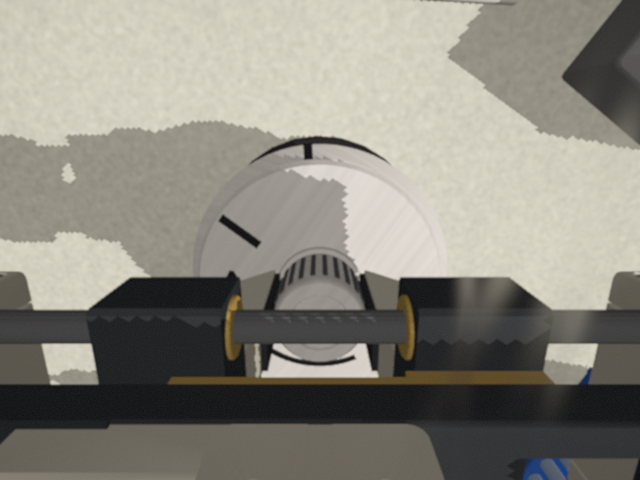

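The line is still at (240,232) and the mark has come to (308,150), so there's no slip and about 52° remain.

Request:
servo_tool --angular '[[0,0,-3.5],[0,0,-7],[0,0,-10.5],[0,0,-14],[0,0,-17.5],[0,0,-21],[0,0,-24.5],[0,0,-28],[0,0,-31.5],[0,0,-35]]' --slide '[[0,0,0.2],[0,0,0.3],[0,0,0.5],[0,0,0.7],[0,0,0.9],[0,0,1.0],[0,0,1.2],[0,0,1.4],[0,0,1.5],[0,0,1.7]]' --grip '[-1,-1,-1,-1,-1,-1,-1,-1,-1,-1]'

```text
time: 7.6
tool_pos: [483.2, 177.8, 100.2]
tcp_rot: [3.142, -0.0, 1.522]
contact_force: [0.0, 0.5, -2.5]
grip_width: 36.5
```

Request:
servo_tool --angular '[[0,0,-3],[0,0,-6],[0,0,-9],[0,0,-12],[0,0,-15],[0,0,-17],[0,0,-19],[0,0,-20],[0,0,-20]]' --slide '[[0,0,0.1],[0,0,0.3],[0,0,0.4],[0,0,0.6],[0,0,0.7],[0,0,0.8],[0,0,0.9],[0,0,1.0],[0,0,1.0]]' --grip '[-1,-1,-1,-1,-1,-1,-1,-1,-1]'

```text
time: 8.35
tool_pos: [483.2, 177.7, 101.3]
tcp_rot: [3.142, -0.0, 1.175]
contact_force: [0.4, -0.2, -1.0]
grip_width: 36.6
```

```bash
python3 st.py; python3 - <<'E'
from plant import bot
import cv2
cv2.imwrite("pics/w5.png",bot.capture("wrist")["img"])
E
```

```text
{'time': 8.35, 'joint_positions': array([0.2 , 0.46, 1.72, 0.  , 0.96, 0.6 ]), 'tool_pos': array([483.24, 177.74, 101.27]), 'tcp_rot': array([ 3.14, -0.  ,  1.17]), 'contact_force': array([ 0.4 , -0.25, -0.96]), 'moment': array([-0.13,  0.01, -0.  ]), 'grip_width': 36.61619526532609}
```

View pics/w5.png

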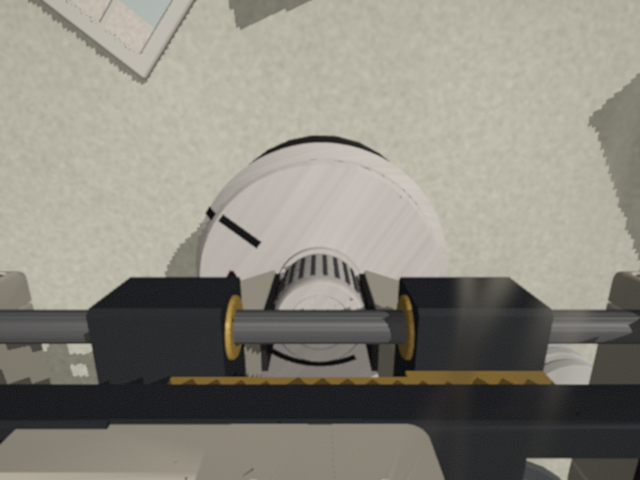

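The line (222,217)-(259,244) nearly meets the mark at about (210,213). I'll compute the angles.

```bash
python3 - <<'E'
from plant import bot
from h import *
o=bot.get_obs(); c=bot.capture("wrist"); R,t=wristRt(c,o); im=c["img"]
cv2.imwrite("pics/w5z.png",cv2.resize(im[190:260,190:280],None,fx=8,fy=8,interpolation=cv2.INTER_CUBIC))
C=np.array([483.2,177.8])
for n,u,v,z in(("line",222,217.5,94),("linein",259,244,94),("mark",210.5,213,77)):
    p=ray(c,u,v,z,R,t)[:2]-C; print(n,np.hypot(*p),np.degrees(np.arctan2(p[1],p[0])))
P=cloud(c,R,t); print("lid face z",np.median(P[180:220,280:360,2]))
E
```

```text
line 57.31421784600662 119.42638135530993
linein 36.262429829117345 119.31243064524361
mark 64.99118794528974 126.05925267282092
lid face z 94.74876672884571
```

View pics/w5z.png

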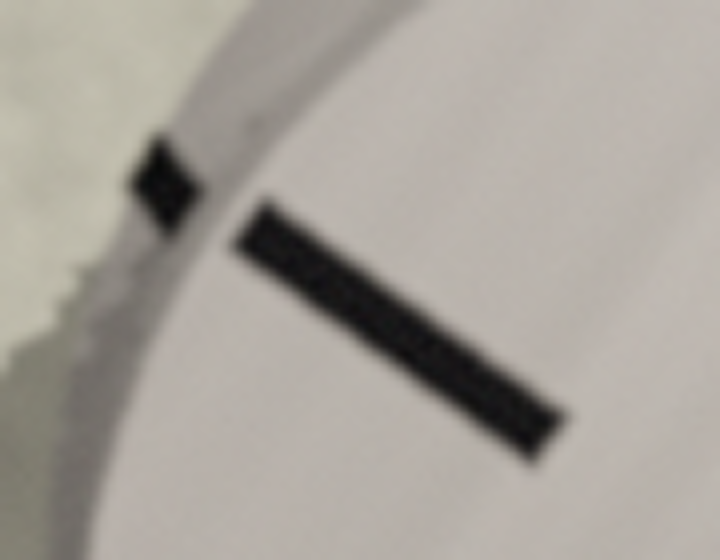

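The line is at 119° and the mark at 126°, so it's about 6° past. It has turned 2.41 rad and climbed about 6.5 mm. I'll turn a few more degrees and test the lift gently.

Request:
servo_tool --angular '[[0,0,-2],[0,0,-4],[0,0,-5],[0,0,-5],[0,0,-5],[0,0,-5]]' --slide '[[0,0,0.2],[0,0,0.4],[0,0,0.7],[0,0,1.0],[0,0,1.5],[0,0,1.5]]' --grip '[-1,-1,-1,-1,-1,-1]'

```text
time: 8.95
tool_pos: [483.1, 177.6, 102.7]
tcp_rot: [-3.141, 0.0, 1.087]
contact_force: [-0.9, -0.0, -2.7]
grip_width: 36.7
```

```bash
python3 st.py
```

```text
{'time': 8.95, 'joint_positions': array([0.2 , 0.46, 1.72, 0.  , 0.96, 0.69]), 'tool_pos': array([483.09, 177.64, 102.71]), 'tcp_rot': array([-3.14,  0.  ,  1.09]), 'contact_force': array([-0.86, -0.  , -2.67]), 'moment': array([-0.08,  0.09,  0.04]), 'grip_width': 36.70360957714516}
```

The vertical force of -2.7 N is about the lid's own weight, so the lid is free. I'll lift it straight up.

Request:
servo_tool --angular '[[0,0,0],[0,0,0],[0,0,0],[0,0,0],[0,0,0],[0,0,0],[0,0,0],[0,0,0],[0,0,0],[0,0,0]]' --slide '[[0,0,1],[0,0,3],[0,0,6],[0,0,10],[0,0,15],[0,0,22],[0,0,30],[0,0,40],[0,0,50],[0,0,55]]' --grip '[-1,-1,-1,-1,-1,-1,-1,-1,-1,-1]'

```text
time: 9.78
tool_pos: [484.0, 177.8, 159.8]
tcp_rot: [3.139, -0.002, 1.087]
contact_force: [0.2, 0.2, -2.1]
grip_width: 36.7
```

```bash
python3 st.py;  python3 - <<'E'
from plant import bot
from h import *
import cv2
s=bot.capture("scene");cv2.imwrite("pics/s6.png",s["img"]); c=bot.capture("top")
cv2.imwrite("pics/w6.png",bot.capture("wrist")["img"])
for n,c,(u0,u1,v0,v1) in (("bottle",s,(275,300,243,292)),("box",s,(250,286,303,340))):
    P=cloud(c)[v0:v1,u0:u1].reshape(-1,3); r=c["range_z"][v0:v1,u0:u1].ravel()>0
    q=P[r&(P[:,2]>15)]; print(n,np.percentile(q,[2,50,98],axis=0).round())
for n,u,v,z in(("bottle",357,237,70),("box",349,160,20),("pill",553,134,70),("tool",487,217,10)): print(n,ray(c,u,v,z).round())
E
```

```text
{'time': 9.7833, 'joint_positions': array([ 0.2 ,  0.39,  1.65, -0.  ,  1.1 ,  0.69]), 'tool_pos': array([484.01, 177.79, 159.78]), 'tcp_rot': array([ 3.14, -0.  ,  1.09]), 'contact_force': array([ 0.18,  0.22, -2.14]), 'moment': array([-0.12,  0.15, -0.04]), 'grip_width': 36.705423316821786}
bottle [[453. -17.  17.]
 [468.   2.  54.]
 [477.  16. 101.]]
box [[577. -17.  16.]
 [613.  13.  44.]
 [633.  39.  47.]]
bottle [320. 124.  70.]
box [-189.  -24.   20.]
pill [-536.  638.   70.]
tool [ 21. 430.  10.]
```

View pics/s6.png

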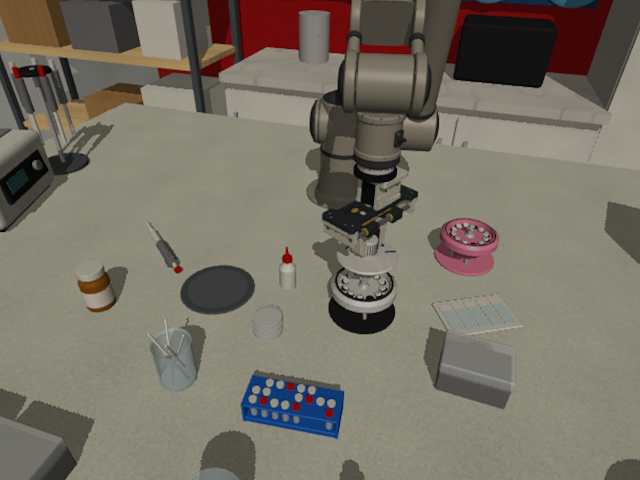

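View pics/w6.png

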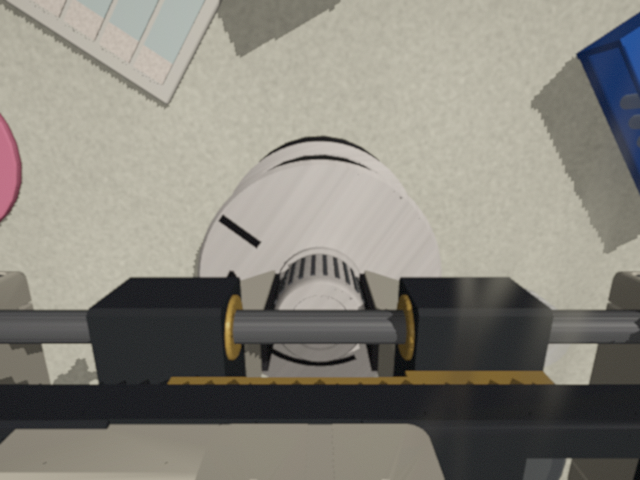

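The lid is held and clear of the spindle, with its underside around z=146. The tallest thing in the way is the bottle, about 100 mm high near (467,0). I'll carry the lid over to the mat.

Request:
servo_tool --angular '[[0,0,0],[0,0,0],[0,0,0],[0,0,0],[0,0,0],[0,0,0],[0,0,0],[0,0,0],[0,0,0],[0,0,0]]' --slide '[[0,-4,5],[1,-13,10],[3,-30,10],[6,-50,10],[8,-72,10],[11,-95,10],[13,-118,10],[16,-141,10],[18,-164,10],[21,-187,10]]' --grip '[-1,-1,-1,-1,-1,-1,-1,-1,-1,-1]'

```text
time: 10.77
tool_pos: [503.9, -11.3, 167.9]
tcp_rot: [-3.141, 0.0, 1.086]
contact_force: [0.4, -0.6, -2.2]
grip_width: 36.6
```

Request:
servo_tool --angular '[[0,0,0],[0,0,0],[0,0,0],[0,0,0],[0,0,0],[0,0,0],[0,0,0],[0,0,0],[0,0,0],[0,0,0]]' --slide '[[2,-23,0],[5,-46,0],[7,-68,0],[10,-88,0],[12,-105,0],[14,-119,0],[15,-129,0],[15,-134,0],[15,-136,0],[15,-136,0]]' --grip '[-1,-1,-1,-1,-1,-1,-1,-1,-1,-1]'

```text
time: 11.6
tool_pos: [519.0, -145.3, 167.6]
tcp_rot: [-3.141, -0.0, 1.086]
contact_force: [0.3, 0.0, -2.6]
grip_width: 36.6
```

Request:
servo_tool --angular '[[0,0,0],[0,0,0],[0,0,0],[0,0,0],[0,0,0],[0,0,0],[0,0,0],[0,0,0],[0,0,0],[0,0,0]]' --slide '[[0,0,-6],[0,0,-20],[0,0,-38],[0,0,-56],[0,0,-74],[0,0,-90],[0,0,-102],[0,0,-111],[0,0,-116],[0,0,-118]]' --grip '[-1,-1,-1,-1,-1,-1,-1,-1,-1,-1]'

```text
time: 12.43
tool_pos: [519.0, -144.8, 49.0]
tcp_rot: [-3.14, 0.0, 1.087]
contact_force: [-0.7, -0.7, -2.9]
grip_width: 36.7
```

```bash
python3 st.py;  python3 - <<'E'
from plant import bot
from h import *
s=bot.capture("scene");cv2.imwrite("pics/s7.png",s["img"])
c=bot.capture("top"); cv2.imwrite("pics/t7.png",c["img"])
E
```

```text
{'time': 12.4333, 'joint_positions': array([-0.41,  0.57,  1.7 ,  0.  ,  0.87,  0.07]), 'tool_pos': array([ 518.97, -144.75,   48.99]), 'tcp_rot': array([-3.14,  0.  ,  1.09]), 'contact_force': array([-0.66, -0.65, -2.93]), 'moment': array([-0.11,  0.08, -0.  ]), 'grip_width': 36.736439198331816}
```

View pics/s7.png

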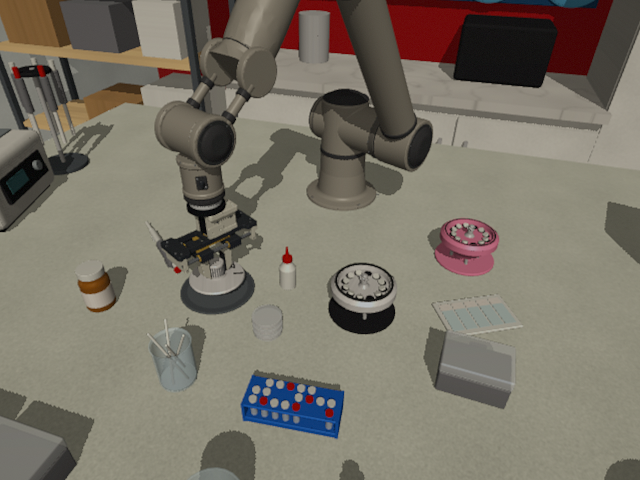

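View pics/t7.png

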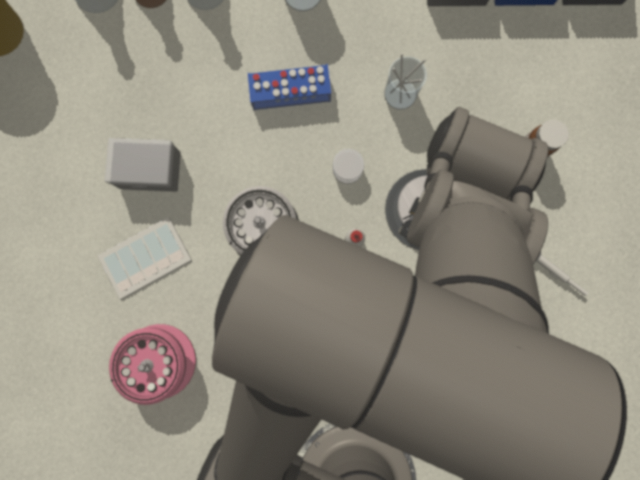

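The lid is over the mat in both views and no neighbours are near. I'll come down slowly to contact.

Request:
servo_tool --angular '[[0,0,0],[0,0,0],[0,0,0],[0,0,0],[0,0,0],[0,0,0],[0,0,0],[0,0,0],[0,0,0],[0,0,0]]' --slide '[[0,0,-4],[0,0,-9],[0,0,-14],[0,0,-18],[0,0,-22],[0,0,-25],[0,0,-27],[0,0,-28],[0,0,-29],[0,0,-29]]' --grip '[-1,-1,-1,-1,-1,-1,-1,-1,-1,-1]'

```text
time: 13.37
tool_pos: [519.2, -145.4, 20.6]
tcp_rot: [3.142, 0.0, 1.086]
contact_force: [-0.4, 0.4, -2.4]
grip_width: 37.0
```

Request:
servo_tool --angular '[[0,0,0],[0,0,0],[0,0,0],[0,0,0]]' --slide '[[0,0,-0.5],[0,0,-1],[0,0,-1],[0,0,-1]]' --grip '[-1,-1,-1,-1]'

```text
time: 13.7
tool_pos: [519.2, -145.4, 19.8]
tcp_rot: [3.141, 0.0, 1.086]
contact_force: [-0.7, 1.0, -2.6]
grip_width: 36.4
```

Request:
servo_tool --angular '[[0,0,0],[0,0,0],[0,0,0]]' --slide '[[0,0,-0.4],[0,0,-0.7],[0,0,-0.7]]' --grip '[-1,-1,-1]'

```text
time: 13.95
tool_pos: [519.2, -145.4, 19.0]
tcp_rot: [3.142, -0.0, 1.086]
contact_force: [-0.5, 0.2, -2.8]
grip_width: 36.5
```

Request:
servo_tool --angular '[[0,0,0],[0,0,0],[0,0,0]]' --slide '[[0,0,-0.4],[0,0,-0.7],[0,0,-0.7]]' --grip '[-1,-1,-1]'

```text
time: 14.2
tool_pos: [519.2, -145.4, 18.3]
tcp_rot: [-3.142, 0.0, 1.086]
contact_force: [-0.2, -0.1, -2.2]
grip_width: 36.9
```

Request:
servo_tool --angular '[[0,0,0],[0,0,0],[0,0,0]]' --slide '[[0,0,-0.3],[0,0,-0.5],[0,0,-0.5]]' --grip '[-1,-1,-1]'

```text
time: 14.45
tool_pos: [519.2, -145.4, 17.8]
tcp_rot: [3.141, 0.0, 1.086]
contact_force: [-0.4, 0.4, -1.7]
grip_width: 36.7
```

Request:
servo_tool --angular '[[0,0,0],[0,0,0],[0,0,0]]' --slide '[[0,0,-0.3],[0,0,-0.5],[0,0,-0.5]]' --grip '[-1,-1,-1]'

```text
time: 14.7
tool_pos: [519.3, -145.4, 17.5]
tcp_rot: [3.141, 0.0, 1.086]
contact_force: [-0.3, 0.1, -0.3]
grip_width: 36.8
```

Request:
servo_tool --angular '[[0,0,0],[0,0,0],[0,0,0]]' --slide '[[0,0,-0.2],[0,0,-0.3],[0,0,-0.3]]' --grip '[-1,-1,-1]'

```text
time: 14.95
tool_pos: [519.3, -145.4, 17.3]
tcp_rot: [3.141, -0.0, 1.086]
contact_force: [-1.3, 0.4, 3.1]
grip_width: 36.3
```

The mat now carries the lid: the tool force went from -2.4 N to +3 N, with the TCP at 17.3 mm as expected. I'll release, opening symmetrically.

Request:
servo_tool --angular '[[0,0,0],[0,0,0],[0,0,0],[0,0,0],[0,0,0],[0,0,0],[0,0,0],[0,0,0]]' --slide '[[0,0,0],[0,0,0],[0,0,0],[0,0,0],[0,0,0],[0,0,0],[0,0,0],[0,0,0]]' --grip '[-0.1,0,0.2,0.4,0.5,0.5,0.5,0.5]'

```text
time: 15.62
tool_pos: [519.2, -145.4, 17.0]
tcp_rot: [3.142, 0.0, 1.086]
contact_force: [-0.6, -0.8, -0.2]
grip_width: 68.7
```

Request:
servo_tool --angular '[[0,0,0],[0,0,0],[0,0,0],[0,0,0],[0,0,0],[0,0,0],[0,0,0],[0,0,0],[0,0,0],[0,0,0]]' --slide '[[0,0,2],[0,0,6],[0,0,12],[0,0,22],[0,0,36],[0,0,54],[0,0,76],[0,0,100],[0,0,124],[0,0,140]]' --grip '[0.5,0.5,0.5,0.5,0.5,0.5,0.5,0.5,0.5,0.5]'

```text
time: 16.45
tool_pos: [520.0, -145.6, 160.5]
tcp_rot: [3.138, -0.0, 1.087]
contact_force: [0.2, -1.1, -0.4]
grip_width: 68.5
```

```bash
python3 st.py;  python3 - <<'E'
from plant import bot
from h import *
s=bot.capture("scene");cv2.imwrite("pics/s8.png",s["img"])
o=bot.get_obs(); c=bot.capture("wrist"); cv2.imwrite("pics/w8.png",c["img"]); R,t=wristRt(c,o)
P=cloud(c,R,t); Z=P[...,2]; near=np.hypot(P[...,0]-519,P[...,1]+145)<90
for n,lo,hi in(("lid",8,20),("knob",40,52),("mat",1.5,7)):
    q=P[near&(Z>lo)&(Z<hi)]; print(n,len(q),np.median(q,0).round(1),cv2.minEnclosingCircle(q[:,:2].astype(np.float32)))
q=P[near&(Z>8)&(Z<20)]; A=np.c_[q[:,:2]-q[:,:2].mean(0),np.ones(len(q))]; print("tilt",np.linalg.lstsq(A,q[:,2],rcond=None)[0])
E
```

```text
{'time': 16.45, 'joint_positions': array([-0.42,  0.43,  1.59,  0.  ,  1.12,  0.07]), 'tool_pos': array([ 519.96, -145.62,  160.54]), 'tcp_rot': array([ 3.14, -0.  ,  1.09]), 'contact_force': array([ 0.21, -1.12, -0.4 ]), 'moment': array([-0.13,  0.05, -0.01]), 'grip_width': 68.49759972205625}
lid 12213 [ 524.2 -136.6   11. ] ((520.1091918945312, -144.04966735839844), 60.21256637573242)
knob 1784 [ 520.6 -143.2   46.6] ((519.9879150390625, -144.00982666015625), 19.26567268371582)
mat 12518 [ 528.4 -136.     4.8] ((519.0001220703125, -144.9900360107422), 89.97261047363281)
tilt [3.97635238e-06 1.72903957e-05 1.10126380e+01]
```

View pics/s8.png

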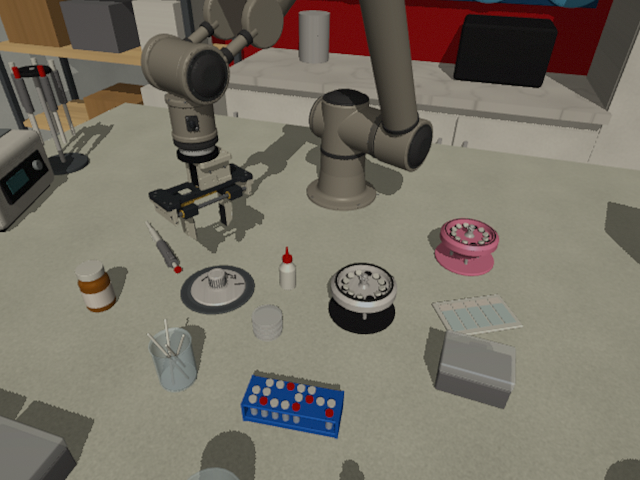

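View pics/w8.png

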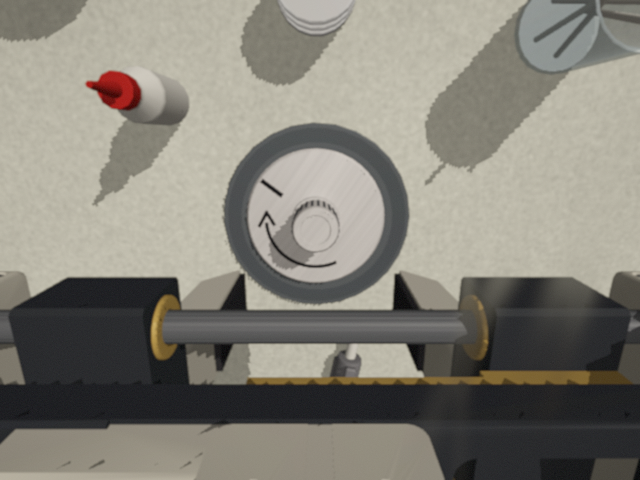

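The lid lies flat, knob up and centred, with mat visible all round it, and everything else is where it was. I'll let the arm come to rest and hand in.

Request:
servo_tool --angular '[[0,0,0],[0,0,0],[0,0,0],[0,0,0]]' --slide '[[0,0,0],[0,0,0],[0,0,0],[0,0,0]]' --grip '[0.5,0.5,0.5,0.5]'

```text
time: 16.88
tool_pos: [518.7, -145.1, 156.0]
tcp_rot: [-3.14, 0.0, 1.086]
contact_force: [-0.1, 0.4, 0.2]
grip_width: 68.8
```

```bash
python3 -c "
from plant import bot
print(bot.close_job())"
```

```text
the job is handed in; nothing more can be done
None
```

The lid is off the rotor and lying flat, knob up, on the round dark grey mat; I handed the job in at about 17 s.

- **Unscrewing:** I turned the knob clockwise about 143° in all. At about 138° (2.4 rad) I checked the line: about 6° past the rotor mark, with the lid up about 6.5 mm. The gripper climbed with the lid and did not slip. The vertical force I read between moves stayed within about 3 N, and the lid came away showing only its own weight.
- **Placing:** I lowered the lid in small steps until the mat carried it, reading about 3 N at contact, then opened the gripper and backed away.
- **Last checks:** In the depth image the lid's upper face was at z = 11.0 mm with no measurable tilt. Its centre was about 1 mm from the mat's measured centre, leaving roughly 21 mm of mat all round. In the pictures nothing else on the bench had moved.
- **Disagreements:** The top and scene cameras differed by about 4 mm on the mat's centre and 2 mm on the knob, so I used averages. No check failed.

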